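# Tip the loose iron cover off the bobbin box into its easel rest

## Task

Open the bobbin box: get a fingertip under the front lip of its loose iron cover, pry it up and tip it back off the box, so that it ends standing by itself in the easel rest behind, rolled edge down in the trough, leaning back on the two bars and no longer touching the box. Do not disturb the insulator, the rod sleeve or the spool clip beside it.

Things in the scene. Friction and masses are not known exactly. Their poses are not given: they have to be found in the camera images.
- box: Open-topped dark iron box, fixed to the bench: 120 mm (x) by 160 mm (y) by 70 mm high, walls 5 mm. Origin: centre of its underside on the bench, z up. Its front, with the cover's lip, is its -x side and faces roughly to the robot's left (world +y); the rest stands at its +x side.
- cover: Loose sheet-iron cover (0.25 to 0.46 kg) lying level on the box rim: plate 5 mm thick, 150 mm wide (y), from x = -85 mm (front edge) to +77 mm (rear, with a rolled bead). Origin on its underside, z along the upper face's normal. At the start the origin is 70 mm above the bench, within 6 mm of the box's vertical axis, axes within 0.03 rad of the box's. Nothing fastens it.
- cover_lip (a point): Middle of the cover's lower front edge (cover frame -85, 0, 0 mm). The plate overhangs the box front by about 25 mm as a bare lip, with free space below it down to the bench.
- cover_heel (a point): Middle of the axis of the rolled bead, 12 mm in diameter, along the cover's rear edge (cover frame 77, 0, 2.5 mm). It hangs over the trough. When the lip is raised the cover first pivots on the box's rear rim, then the bead drops about 6 mm into the trough and the cover turns about the bead.
- rest: Dark iron easel fixed behind the box; same origin and axes as the box (origin under the box's centre). A trough runs along y; two bars at y = -55 and +55 mm rise from the trough's rear edge, leaning back 20 degrees from upright, to 163 mm above the bench. The cover standing in it leans back about 20 degrees, underside facing the front (-x), upper face on the bars.
- rest_trough (a point): Middle of the trough floor (rest frame 80, 0, 60 mm). The floor runs from x = 67 to 93 mm in the rest frame, 170 mm long in y, with a lip 4 mm high at its box side.
- insulator: Bystander, loose: cream porcelain insulator knob, 64 mm in diameter, 58 mm high, standing on the bench beside the box, on the side away from the robot. Origin: centre of underside.
- rods: Bystander, loose: flat tin sleeve 100 by 40 by 26 mm along its x, with two 14 mm copper rods sticking out 45 mm at its -x end, lying on the bench beside the box, on the robot's side. Origin: centre of the sleeve's underside.
- clip: Bystander, loose: nickel spool clip, a channel 80 by 30 by 26 mm, lying on the bench behind the rest. Origin: centre of underside.
- press: Cast-iron hand press for splices, fixed, 160 by 135 mm and 240 mm high, at the robot's right of the work. Origin: centre of underside.

How it is judged:
On the way:
1. the cover is raised from the box, tilted more than 0.5 rad (angle between cover's own z axis and vertical above 0.5 rad), for 0.1 s.
At the end, for the whole second after the job is handed in: The cover stands still in the easel, off the box: tipped back 1.7 to 2.3 rad, bead axis in the trough (58-72 mm high, 66-96 mm behind box centre, within 30 mm of the middle sideways), lip end over 100 mm behind box centre, square to the rest within 0.15 rad, not touching the box (angle between cover's own z axis and vertical between 1.7 and 2.3 rad and z of cover_heel in the frame of rest between 0.058 and 0.072 m and x of cover_heel in the frame of rest between 0.066 and 0.096 m and y of cover_heel in the frame of rest between -0.03 and 0.03 m and x of cover_lip in the frame of rest above 0.1 m and angle between the y axis of cover and the y axis of rest, either way round below 0.15 rad and contact force between cover and box below 0.1 N and linear speed of cover below 0.03 m/s).
It fails at once if the insulator is moved more than 20 mm (distance of insulator from where it was at the start of the episode above 0.02 m).
It fails at once if the rods is moved more than 20 mm (distance of rods from where it was at the start of the episode above 0.02 m).
It fails at once if the clip is moved more than 20 mm (distance of clip from where it was at the start of the episode above 0.02 m).
It also fails if it takes over 43 s, if anything falls off the work surface, if the arm or the gripper's body presses on something with over 40 N, if the wrist force passes 120 N, or if a joint passes its speed limit or range.

## Robot

A 6-joint arm with a two-finger parallel gripper is mounted at the origin on the work surface. World frame = base frame: x ahead of the robot, y to its left, z up, the work surface at z = 0. Lengths are in m, angles in rad, forces in N, time in s.
With the tool pointing down it reaches from about 0.25 to 0.725 m from the base axis. Payload 4 kg.
Tool frame: the origin (TCP) lies midway between the tips of the shut fingers; the grasp point (between the pads) lies bot.pinch_z behind it (bot.pinch_z is the distance from the TCP to the grasp point, in m); z points along the fingers, y is the line along which they close (so a half turn about z gives the same grasp; the last joint's range is limited). The gripper opens to 85 mm and grips with 20 to 120 N. Pads are 22 mm wide; open, the fingers measure 114 mm over their backs; the gripper's body (76 mm by 85 mm) begins 54 mm behind the grasp point. The pads swing forward as they close: fully open they stand 13 mm farther back than shut.
Start: joints at [-1.349, 0.241, 0.005, 1.335, 0, 1.571], TCP at [0.11, -0.488, 0.231] pointing down, gripper open.
Joint ranges: [-2.72, 2.72], [-1.05, 1.87], [-1.09, 1.28], [-1.99, 2.15], [-1.42, 1.44], [-3.14, 3.14]. Speed limits (rad/s): [2.79, 2.79, 3.14, 3.14, 3.14, 3.14].

## Interface

Orientations are given as a unit quaternion [x, y, z, w].
In Python, from workcell import bot, eyes, order gives the robot as it stands (bot), with the cameras (eyes) and the job (order).
- The arm moves only by the tool jog_arm, called as name(argument=value, ...), one argument or row to a line, values as JSON. Schema: {"type":"object","properties":{"steps":{"type":"object","properties":{"rx":{"type":"array","items":{"type":"number"},"minItems":1,"maxItems":10},"ry":{"type":"array","items":{"type":"number"},"minItems":1,"maxItems":10},"rz":{"type":"array","items":{"type":"number"},"minItems":1,"maxItems":10},"sx":{"type":"array","items":{"type":"number"},"minItems":1,"maxItems":10},"sy":{"type":"array","items":{"type":"number"},"minItems":1,"maxItems":10},"sz":{"type":"array","items":{"type":"number"},"minItems":1,"maxItems":10},"aperture":{"type":"array","items":{"type":"number"},"minItems":1,"maxItems":10}},"additionalProperties":false,"required":["rx","ry","rz","sx","sy","sz","aperture"]},"only":{"type":"string"},"quiet":{"type":"boolean"},"lines":{"type":"string"}},"required":["steps"],"additionalProperties":false}. steps is an object with one list for each field, all of the same length, 1 to 10, a row being the entries at one place: rx, ry, rz (a rotation vector in a scale on which 1.0 is pi rad), sx, sy, sz (the shift in fractions of the full range, 1 being 750 mm), aperture (the finger opening in m); each row is the pose to reach, as a shift and turn from the pose commanded when the call began, along the tool's axes at that moment; what a row does not reach only later rows make up. A row lasts 1/8 s, in which the tool goes at most 0.0625 m and 0.188 rad, less where a joint would pass 70% of its speed; a pose out of reach is approached as far as the arm can. The fingers move at their own pace and stop on an object; the grip force is fixed at half the most. Time passes only in rows, so rows that do not move let the fingers close. The tool returns the time, the measured TCP pose, the force, the opening and the grip force at its end. only (a regular expression) keeps the lines of the reply that match it, lines (a string "A,B") keeps lines A to B, and quiet returns only ok. Shift and turn numbers lie between -1 and 1, and a call with a number outside is refused. Input that does not fit is refused with a message, and nothing moves.
- bot.get_obs(): the state, without advancing time (a new reading comes with each control period).
- eyes.camera(name): name is "side" or "top"; returns the picture (400x640x3 uint8, red, green, blue); there is no depth.
- eyes.calibration(name): a dict with "mtx" (3x3 intrinsics, pixels), "k1" (the pictures are not rectified: a ray, as slopes to the right and down, at radius r is drawn at 1 + k1 r^2 times it, then the intrinsics apply), "R" (3x3) and "t" (3): a world point X has camera coordinates R X + t. Camera axes: x right, y down, z forward; pixel columns grow to the right and rows downward; lengths in m; the calibration is good to about 2 mm. A picture is of the moment at which its call begins. calibration takes no time and is no camera call.
- order.job_done(): hands the job in; it is judged then, once.
The state is a dict: "clock": time; "joint_pos": joint angles; "joint_vel": joint speeds; "tau": joint torques, N m; "eef_pos": TCP position; "tool_rot": TCP orientation; "ft_force": force on the tool from outside, world axes, zero at the start; "ft_torque": the same for the moment, N m; "grip_width": finger opening in m; "grasp_force": force on a finger pad.
Only numpy, scipy, OpenCV 4.12 (cv2) and the standard library are available. Lean on these libraries where they do the work, as an engineer would, in place of code of your own. Each camera call takes 0.05 s, during which the arm holds its last target. There are 200 camera calls.

## Working session

There is one attempt and no reset: what is moved stays moved. The work goes in short steps, Python scripts to look and compute and a tool call to move; the robot and the scene stay as the last step left them, time stands still between calls to the robot, and variables do not carry over. Pictures are saved under pics/ and viewed, at most 10 in all, crops included, and the job is handed in when it is done.

```bash
ls; mkdir -p pics; python3 - <<'E'
from workcell import bot, eyes, order
import cv2
for n in("side","top"):
    cv2.imwrite(f"pics/{n}0.png",eyes.camera(n)[:,:,::-1]); print(n,eyes.calibration(n))
print(bot.get_obs(),bot.pinch_z)
E
```

```text
pics
workcell.py
side {'mtx': array([[369.61741074,   0.        , 313.89184821],
       [  0.        , 369.61741074, 199.01071409],
       [  0.        ,   0.        ,   1.        ]]), 'k1': -0.0375861620998091, 'R': array([[ 0.85138865, -0.52429061, -0.01602244],
       [-0.39962922, -0.62856171, -0.66723809],
       [ 0.33975557,  0.57448198, -0.74467215]]), 't': array([-0.58429699,  0.16672767,  0.93307576])}
top {'mtx': array([[463.92527535,   0.        , 314.67363003],
       [  0.        , 463.92527535, 196.18845062],
       [  0.        ,   0.        ,   1.        ]]), 'k1': -0.025493393093394018, 'R': array([[-0.02113924, -0.99965371, -0.01567112],
       [-0.98290108,  0.02364767, -0.18260956],
       [ 0.18291691,  0.01154293, -0.98306061]]), 't': array([-0.15543766,  0.5738412 ,  1.0993388 ])}
{'clock': 0.1, 'joint_pos': array([-1.34899504e+00,  2.41355121e-01,  3.86319554e-03,  1.33522808e+00,
        3.01871839e-05,  1.57080955e+00]), 'joint_vel': array([ 8.10945596e-05, -1.22555737e-03,  3.29886443e-03, -4.09720790e-04,
        4.71804891e-04, -3.10622998e-04]), 'tau': array([-2.70552036e-04, -3.73137939e+01,  2.53009844e+01,  1.08645068e-02,
        1.43277919e-05,  1.24854878e-06]), 'eef_pos': array([ 0.10987597, -0.48718825,  0.23049489]), 'tool_rot': array([ 9.93857097e-01,  1.10666822e-01, -9.14555225e-05, -9.57600176e-04]), 'ft_force': array([ 1.39665118, -0.43995186,  0.26343566]), 'ft_torque': array([-0.01802448,  0.04863712, -0.00662836]), 'grasp_force': 0.0, 'grip_width': 0.0854061311657552} 0.0187
```

View pics/side0.png

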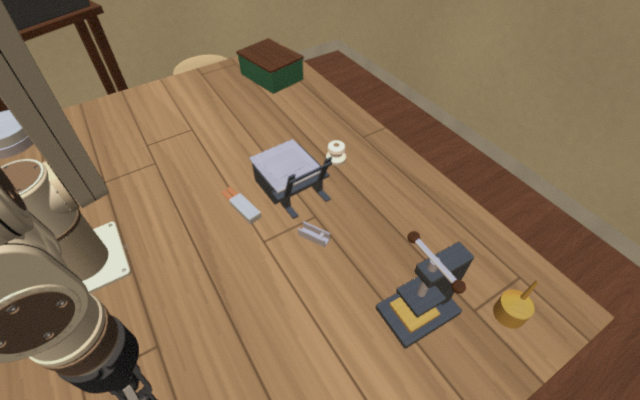

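View pics/top0.png

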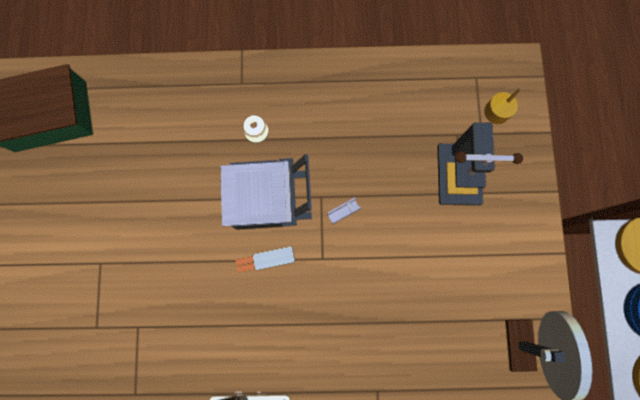

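The side view shows the pale cover at about (290,165), with the easel bars at (305,185), the sleeve at (245,207), the clip at (315,233) and the insulator at (336,150). The top view shows the cover spanning (221,160) to (296,227), with the lip on the image left (world +y), the rest at (303,190), the insulator at (255,129), the sleeve at (270,259) and the clip at (344,210).

```bash
cat > h.py <<'E'
import numpy as np,cv2
from workcell import bot, eyes, order
from scipy.spatial.transform import Rotation as Ro
def ray(n,p):
    c=eyes.calibration(n);q=(np.array(p,float)-c["mtx"][:2,2])/c["mtx"][0,0]
    u=q.copy()
    for _ in range(20): u=q/(1+c["k1"]*(u@u))
    d=c["R"].T@np.r_[u,1]
    return -c["R"].T@c["t"],d/np.linalg.norm(d)
def plane(n,p,z):
    o,d=ray(n,p);return o+d*(z-o[2])/d[2]
def tri(a,b):
    o1,d1=ray("side",a);o2,d2=ray("top",b)
    s=np.linalg.lstsq(np.c_[d1,-d2],o2-o1,rcond=None)[0]
    P,Q=o1+s[0]*d1,o2+s[1]*d2
    return (P+Q)/2,np.linalg.norm(P-Q)
def proj(n,X):
    c=eyes.calibration(n);v=c["R"]@np.array(X)+c["t"];u=v[:2]/v[2]
    return u*(1+c["k1"]*(u@u))*c["mtx"][0,0]+c["mtx"][:2,2]
E
python3 - <<'E'
from h import *
for n,seed in(("side",(290,160)),("top",(255,195))):
    im=cv2.imread(f"pics/{n}0.png");hsv=cv2.cvtColor(im,cv2.COLOR_BGR2HSV)
    print(n,im[seed[1],seed[0]],hsv[seed[1],seed[0]])
    i=im.astype(int);m=((i[:,:,0]>i[:,:,2]-3)&(i.mean(2)>115)).astype(np.uint8)
    m=cv2.morphologyEx(m,cv2.MORPH_OPEN,np.ones((2,2)))
    k,l,st,_=cv2.connectedComponentsWithStats(m);
    c,_=cv2.findContours((l==l[seed[1],seed[0]]).astype(np.uint8),0,1);c=max(c,key=cv2.contourArea)
    print(cv2.contourArea(c),cv2.minAreaRect(c),cv2.approxPolyDP(cv2.convexHull(c),4,True)[:,0].tolist())
    r=(220,120,150,130) if n=="side" else (200,100,180,190)
    cr=im[r[1]:r[1]+r[3],r[0]:r[0]+r[2]]
    cv2.imwrite(f"pics/{n}c.png",cv2.resize(cr,None,fx=4 if n=="side" else 3.1,fy=4 if n=="side" else 3.1,interpolation=cv2.INTER_CUBIC))
E
```

```text
side [195 182 182] [120  17 195]
1798.5 ((285.6329650878906, 162.91940307617188), (43.278194427490234, 55.58786392211914), 58.78159713745117) [[294, 141], [320, 167], [277, 191], [252, 158]]
top [214 179 174] [116  48 214]
4069.0 ((256.22430419921875, 194.12879943847656), (61.015533447265625, 69.83161163330078), 86.76029968261719) [[289, 163], [291, 222], [223, 225], [222, 167]]
```

View pics/sidec.png

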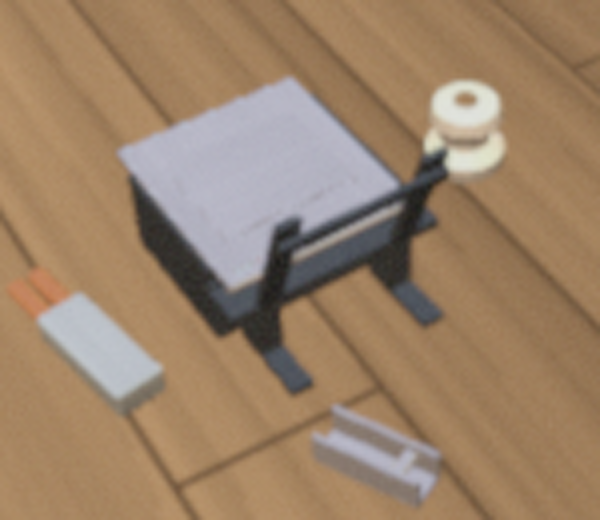

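View pics/topc.png

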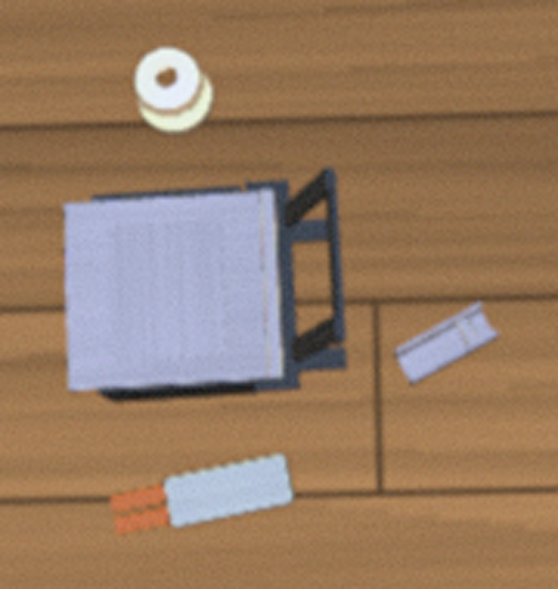

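The crops show the cover's front corners at side (293,139) and (249.5,158), and at top (220.6,165.8) and (222.3,225.8). The rear-near corner is at side (278,193) and top (291.3,221.9).

```bash
python3 - <<'E'
from h import *
np.set_printoptions(precision=4,suppress=True)
for nm,a,b in(("Ffar",(293,139.3),(220.6,165.8)),("Fnear",(249.6,158.3),(222.3,225.8)),("Rnear",(278,193),(291.3,221.9))):
    print(nm,*tri(a,b),plane("top",b,.075),plane("side",a,.075))
P={k:plane("top",v,.075) for k,v in dict(FF=(220.6,165.8),FN=(222.3,225.8),RN=(291.3,221.9),RF=(287.7,160.6)).items()}
for a,b in(("FF","FN"),("FN","RN"),("RN","RF"),("RF","FF")):
    d=P[b]-P[a];print(a,b,np.linalg.norm(d),np.degrees(np.arctan2(d[1],d[0])))
print("insul",plane("top",(254,127),.05),"rodtip",[plane("top",(200+x/3.1,100+y/3.1),.02) for x,y in((110,495),(117,533),(165,480),(292,500),(280,455))],
 "barTop",[plane("top",(200+x/3.1,100+y/3.1),.163) for x,y in((330,170),(340,340))])
print("lip-tip check rest bar ends tri", tri((220+435/4,120+153/4),(200+330/3.1,100+172/3.1)))
o=bot.get_obs();print(Ro.from_quat(o["tool_rot"]).as_matrix())
E
```

```bash
cat >> h.py <<'E'
np.set_printoptions(precision=4,suppress=True)
r=np.array([.043,-.999,0]);r/=np.linalg.norm(r);Z=np.array([0,0,1.])
def rel(p,a):
    a=np.radians(a);d=r*np.cos(a)-Z*np.sin(a);u=r*np.sin(a)+Z*np.cos(a)
    T=np.c_[np.cross(u,d),u,d];o=bot.get_obs();R=Ro.from_quat(o["tool_rot"])
    rv=(R.inv()*Ro.from_matrix(T)).as_rotvec();dp=R.inv().apply(np.array(p)-o["eef_pos"])
    print("row",np.round(np.r_[rv,dp],4))
def st():
    o=bot.get_obs();d=Ro.from_quat(o["tool_rot"]).as_matrix()
    print(o["clock"],"q",o["joint_pos"],"p",o["eef_pos"],"F",o["ft_force"],"a",np.degrees(np.arctan2(-d[2,2],d[:,2]@r)),"w",o["grip_width"])
E
python3 -c "
from h import *
st();rel((.40,-.10,.35),90);rel((.57,.20,.30),60)"
```

```text
0.1 q [-1.349   0.2414  0.0039  1.3352  0.      1.5708] p [ 0.1099 -0.4872  0.2305] F [ 1.3967 -0.44    0.2634] a 90.10876941257857 w 0.0854061311657552
row [-0.0019  0.0001  0.1788  0.3682 -0.3141 -0.1189]
row [-0.5241 -0.0467  0.1747  0.6    -0.5693 -0.0684]
```

Units first: shifts go in shares of 750 mm and turns go in shares of pi rad. So 0.45 m is 0.6, -0.42 m is -0.56, 0.18 rad is 0.0573.

jog_arm(
  steps={"rx": [0,0,0,0,0,0,0,0,0,0],"ry": [0,0,0,0,0,0,0,0,0,0],"rz": [0.0573,0.0573,0.0573,0.0573,0.0573,0.0573,0.0573,0.0573,0.0573,0.0573],"sx": [0.0667,0.1333,0.2,0.2667,0.32,0.3733,0.44,0.4933,0.5467,0.6],"sy": [-0.0533,-0.12,-0.1733,-0.2267,-0.28,-0.3333,-0.3867,-0.44,-0.4933,-0.56],"sz": [-0.1587,-0.1587,-0.1587,-0.1587,-0.1587,-0.1587,-0.1587,-0.1587,-0.1587,-0.1587],"aperture": [0.035,0.035,0.035,0.035,0.035,0.035,0.035,0.035,0.035,0.035]},
)

```text
clock: 1.35
eef_pos: [0.44, -0.009, 0.3499]
tool_rot: [1.0, 0.021, -0.0, 0.0]
ft_force: [1.5, -0.5, 0.8]
grip_width: 0.0353
grasp_force: 0.0
```

```bash
python3 -c "
from h import *
st();rel((.57,.17,.30),60)"
```

```text
1.35 q [-0.0201  0.1005  0.1396  1.6102 -0.0003  3.0795] p [ 0.44   -0.009   0.3499] F [ 1.4902 -0.4968  0.8432] a 89.98293157883758 w 0.03532282495239656
row [-0.5233  0.0006 -0.0009  0.1374 -0.1734  0.0498]
```

Converted, -0.18 m is -0.24, 0.06 m is 0.08, -1.57 rad is -0.4997.

jog_arm(
  steps={"rx": [0,0,0,0,0,0,0,0,0],"ry": [0,0,0,0,0,0,0,0,0],"rz": [-0.4997,-0.4997,-0.4997,-0.4997,-0.4997,-0.4997,-0.4997,-0.4997,-0.4997],"sx": [0,0,0,0,0.04,0.08,0.1067,0.1333,0.16],"sy": [0,0,-0.0267,-0.0667,-0.12,-0.16,-0.2,-0.24,-0.24],"sz": [0,0,0,0,0,0,0,0,0],"aperture": [0.035,0.035,0.035,0.035,0.035,0.035,0.035,0.035,0.035]},
)

```text
clock: 2.48
eef_pos: [0.5518, 0.1762, 0.3492]
tool_rot: [0.69, 0.724, -0.001, -0.001]
ft_force: [0.4, 0.0, -0.1]
grip_width: 0.035
grasp_force: 0.0
```

jog_arm(
  steps={"rx": [0,0,0,0,0,0,0,0,0],"ry": [0,0,0,0,0,0,0,0,0],"rz": [-0.4997,-0.4997,-0.4997,-0.4997,-0.4997,-0.4997,-0.4997,-0.4997,-0.4997],"sx": [0,0,0,0,0,0,0,0,0],"sy": [0,0,0,0,0,0,0,0,0],"sz": [0,0,0,0,0,0,0,0,0],"aperture": [0.035,0.035,0.035,0.035,0.035,0.035,0.035,0.035,0.035]},
)

```text
clock: 3.6
eef_pos: [0.5515, 0.1739, 0.3496]
tool_rot: [-0.022, 1.0, -0.0, -0.001]
ft_force: [-0.2, 0.4, -0.1]
grip_width: 0.035
grasp_force: 0.0
```

```bash
sed -i 's/u=r\*np.sin(a)+Z\*np.cos(a)/u=-(r*np.sin(a)+Z*np.cos(a))/' h.py; python3 -c "
from h import *
st();rel((.57,.2,.30),30)"
```

```text
3.6 q [ 0.3055  0.3995  0.5312  1.704  -0.      0.2623] p [0.5515 0.1739 0.3496] F [-0.2202  0.3947 -0.1499] a 89.97772493344259 w 0.03500971034415902
row [ 1.0468 -0.0012  0.0009 -0.0197  0.0253  0.0496]
```

Converted, 0.05 m is 0.0667, 0.03 m is 0.04, 1.05 rad is 0.3342.

jog_arm(
  steps={"rx": [0.0573,0.1146,0.1719,0.2228,0.2769,0.3342,0.3342],"ry": [0,0,0,0,0,0,0],"rz": [0,0,0,0,0,0,0],"sx": [0,-0.0133,-0.0267,-0.0267,-0.0267,-0.0267,-0.0267],"sy": [0.0267,0.04,0.04,0.04,0.04,0.04,0.04],"sz": [0,0,0.0133,0.04,0.0667,0.0667,0.0667],"aperture": [0.035,0.035,0.035,0.035,0.035,0.035,0.035]},
)

```text
clock: 4.47
eef_pos: [0.555, 0.1784, 0.2701]
tool_rot: [-0.031, 0.87, -0.491, 0.021]
ft_force: [-0.2, -0.5, -0.2]
grip_width: 0.035
grasp_force: 0.0
```

```bash
python3 -c "
from h import *
st();rel((.57,.13,.10),30)"
```

```text
4.475 q [ 0.6858  0.8596  0.6804  2.1479 -0.7799  0.9378] p [0.555  0.1784 0.2701] F [-0.1565 -0.4708 -0.1617] a 31.159466286085344 w 0.03504415952667641
row [ 0.0201  0.0311  0.0109 -0.0102  0.1201  0.1303]
```

Converted, 0.11 m is 0.1467, 0.09 m is 0.12, 0.03 rad is 0.0095.

jog_arm(
  steps={"rx": [0.0064,0.0064,0.0064,0.0064,0.0064],"ry": [0.0095,0.0095,0.0095,0.0095,0.0095],"rz": [0.0032,0.0032,0.0032,0.0032,0.0032],"sx": [0,0,-0.0133,-0.0133,-0.02],"sy": [0.04,0.08,0.12,0.1467,0.1467],"sz": [0.04,0.08,0.12,0.1467,0.1467],"aperture": [0.035,0.035,0.035,0.035,0.035]},
)

```text
clock: 5.1
eef_pos: [0.5792, 0.1432, 0.1253]
tool_rot: [-0.014, 0.868, -0.495, 0.016]
ft_force: [-1.3, -0.1, 0.6]
grip_width: 0.0348
grasp_force: 0.0
```

```bash
python3 -c "
from h import *
st();rel((.574,.086,.104),30)"
```

```text
5.1 q [ 0.6198  0.9755  0.5258  1.8623 -0.8102  0.9173] p [0.5792 0.1432 0.1253] F [-1.2826 -0.1295  0.57  ] a 30.56195494200256 w 0.034817769087259406
row [ 0.0098  0.0048 -0.0131  0.0078 -0.0107  0.0598]
```

Converted, 0.06 m is 0.08, 0.03 m is 0.04, -0.013 rad is -0.0041.

jog_arm(
  steps={"rx": [0.0032,0.0032,0.0032],"ry": [0.0016,0.0016,0.0016],"rz": [-0.0041,-0.0041,-0.0041],"sx": [0.0107,0.0107,0.0107],"sy": [-0.0147,-0.0147,-0.0147],"sz": [0.04,0.08,0.08],"aperture": [0.035,0.035,0.035]},
)

```text
clock: 5.48
eef_pos: [0.5742, 0.0852, 0.1062]
tool_rot: [-0.018, 0.866, -0.5, 0.012]
ft_force: [0.5, -0.1, -0.1]
grip_width: 0.0351
grasp_force: 0.0
```

```bash
python3 - <<'E'
from h import *
st();rel((.575,.034,.074),30)
im=eyes.camera("side")[120:250,220:370];im2=eyes.camera("top")[110:240,190:340]
cv2.imwrite("pics/pre.png",cv2.resize(np.hstack([im,im2])[:,:,::-1],None,fx=2.6,fy=2.6,interpolation=cv2.INTER_CUBIC))
E
```

```text
5.475 q [ 0.5535  0.9209  0.3529  1.7044 -0.8568  0.8442] p [0.5742 0.0852 0.1062] F [ 0.4643 -0.1002 -0.1492] a 30.012246165200445 w 0.03506930342314241
row [ 0.0002  0.0005 -0.0028  0.0014  0.0023  0.0604]
```

View pics/pre.png

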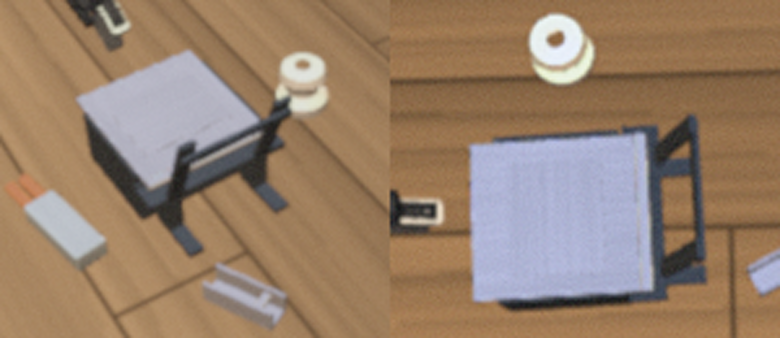

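The left half (side view) shows the fingers in front of the lip. The right half (top view) shows the upper fingertip at (442,212) and the lip edge at x≈472, so the approach is in line.

Converted, 0.06 m is 0.08, 0.05 m is 0.0667.

jog_arm(
  steps={"rx": [0,0,0,0],"ry": [0,0,0,0],"rz": [0,0,0,0],"sx": [0,0,0,0],"sy": [0.0027,0.0027,0.0027,0.0027],"sz": [0.04,0.0667,0.08,0.08],"aperture": [0.035,0.035,0.035,0.035]},
)

```text
clock: 6.08
eef_pos: [0.5756, 0.0356, 0.0728]
tool_rot: [-0.019, 0.865, -0.501, 0.011]
ft_force: [-1.0, 0.5, 0.4]
grip_width: 0.0347
grasp_force: 0.0
```

```bash
python3 - <<'E'
from h import *
st();print(proj("top",(.575,.034,.074)))
# arc targets: TCP = bead + c*(−d)+...: lower finger inner tip stays under cover
im=eyes.camera("side")[110:240,220:370];im2=eyes.camera("top")[110:240,190:340]
cv2.imwrite("pics/in.png",cv2.resize(np.hstack([im,im2])[:,:,::-1],None,fx=2.6,fy=2.6,interpolation=cv2.INTER_CUBIC))
E
```

```text
6.075 q [ 0.4869  0.9068  0.2288  1.5321 -0.9005  0.7595] p [0.5756 0.0356 0.0728] F [-1.0261  0.4641  0.3516] a 29.903183035294774 w 0.034689008492031256
[231.6647 194.536 ]
```

View pics/in.png

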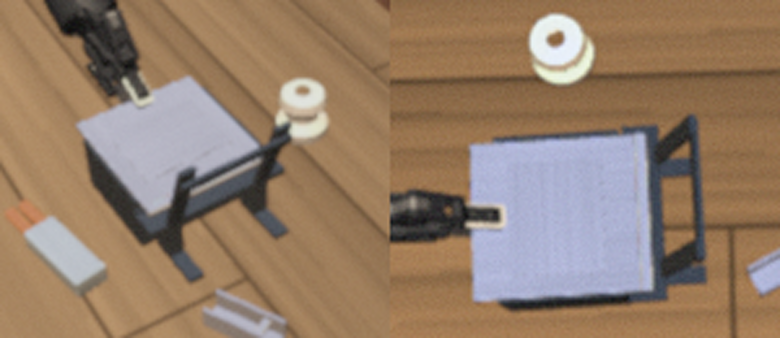

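The cover's lip is between the fingers: in the top half of the picture the upper finger is over the plate at (500,215), and the lower one is under the lip. Next I work out the prying arc.

```bash
cat >> h.py <<'E'
def arc(ths,as_,B=(.580,-.104,.070),c=.148,w=.0175,f=.003):
    for th,a in zip(ths,as_):
        t,A=np.radians(th),np.radians(a)
        D=lambda x:r*np.cos(x)-Z*np.sin(x)
        U=lambda x:r*np.sin(x)+Z*np.cos(x)
        p=np.array(B)-D(t)*c-.0025*U(t)+w*U(A)+f*D(A)
        p[0]=.5755-.0*th
        print(th,a,p,end=" ");rel(p,a)
E
python3 -c "
from h import *
arc([0,5,10,15,20,25,30,35,40,45,50],[30,32,34,36,38,40,43,46,49,52,55])"
```

```text
0 30 [0.5755 0.0325 0.0812] row [-0.0016  0.0028  0.0007  0.0003 -0.0089 -0.001 ]
5 32 [0.5755 0.0317 0.0937] row [-0.0365  0.0028  0.0008  0.0004 -0.0202 -0.0065]
10 34 [0.5755 0.0298 0.1061] row [-0.0714  0.0028  0.0008  0.0004 -0.0319 -0.0111]
15 36 [0.5755 0.0268 0.1183] row [-0.1064  0.0027  0.0009  0.0006 -0.044  -0.0145]
20 38 [0.5755 0.0227 0.1302] row [-0.1413  0.0027  0.0009  0.0007 -0.0564 -0.0169]
25 40 [0.5755 0.0175 0.1418] row [-0.1762  0.0027  0.001   0.001  -0.0689 -0.0182]
30 43 [0.5755 0.0112 0.1526] row [-0.2285  0.0027  0.001   0.0013 -0.0815 -0.0181]
35 46 [0.5755 0.0039 0.1628] row [-0.2809  0.0027  0.0011  0.0016 -0.094  -0.0169]
40 49 [ 0.5755 -0.0043  0.1724] row [-0.3332  0.0026  0.0012  0.0019 -0.1064 -0.0146]
45 52 [ 0.5755 -0.0133  0.1813] row [-0.3856  0.0026  0.0012  0.0024 -0.1186 -0.0112]
50 55 [ 0.5755 -0.0231  0.1893] row [-0.438   0.0026  0.0013  0.0028 -0.1304 -0.0068]
```

Converted, -0.044 m is -0.0587, -0.032 m is -0.0427, -0.106 rad is -0.0337.

jog_arm(
  steps={"rx": [0,-0.0115,-0.0115,-0.0226,-0.0337,-0.0337],"ry": [0,0,0,0,0,0],"rz": [0,0,0,0,0,0],"sx": [0,0,0,0,0,0],"sy": [-0.012,-0.0187,-0.0267,-0.0427,-0.0587,-0.0587],"sz": [-0.0013,-0.0053,-0.0087,-0.0147,-0.0193,-0.0193],"aperture": [0.035,0.035,0.035,0.035,0.035,0.035]},
)

```text
clock: 6.92
eef_pos: [0.5761, 0.0258, 0.1194]
tool_rot: [-0.019, 0.891, -0.454, 0.011]
ft_force: [0.8, 1.3, -0.9]
grip_width: 0.0351
grasp_force: 0.9
```

```bash
python3 - <<'E'
from h import *
st()
im=eyes.camera("side")[110:240,220:370];im2=eyes.camera("top")[110:240,190:340]
cv2.imwrite("pics/up1.png",cv2.resize(np.hstack([im,im2])[:,:,::-1],None,fx=2.6,fy=2.6,interpolation=cv2.INTER_CUBIC))
arc([20,25,30,35,40,45,50,55,60],[38,40,43,46,49,52,55,59,63])
E
```

```text
6.925 q [ 0.4476  0.769   0.1877  1.4831 -0.8404  0.629 ] p [0.5761 0.0258 0.1194] F [ 0.8101  1.3049 -0.9335] a 35.98165459478676 w 0.03509235791549186
20 38 [0.5755 0.0227 0.1302] row [-0.036   0.0014  0.0013  0.0001 -0.0123 -0.0047]
25 40 [0.5755 0.0175 0.1418] row [-0.0709  0.0014  0.0014  0.0003 -0.0247 -0.0073]
30 43 [0.5755 0.0112 0.1526] row [-0.1232  0.0013  0.0014  0.0006 -0.0372 -0.0085]
35 46 [0.5755 0.0039 0.1628] row [-0.1756  0.0013  0.0014  0.0009 -0.0498 -0.0086]
40 49 [ 0.5755 -0.0043  0.1724] row [-0.228   0.0012  0.0015  0.0013 -0.0623 -0.0076]
45 52 [ 0.5755 -0.0133  0.1813] row [-0.2803  0.0012  0.0015  0.0017 -0.0748 -0.0055]
50 55 [ 0.5755 -0.0231  0.1893] row [-0.3327  0.0012  0.0015  0.0022 -0.087  -0.0023]
55 59 [ 0.5755 -0.0337  0.1962] row [-0.4025  0.0011  0.0016  0.0026 -0.0988  0.0022]
60 63 [ 0.5755 -0.0448  0.2022] row [-0.4723  0.0011  0.0016  0.0031 -0.1102  0.0077]
```

View pics/up1.png

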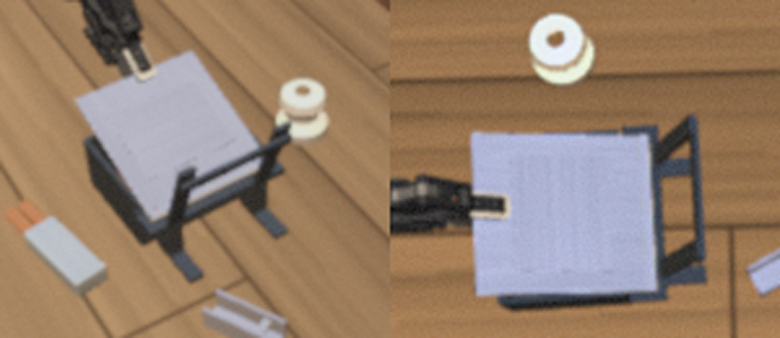

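The front of the cover is clearly raised in both views: the lip's far corner has risen to (190,52) in the left half, and it stays square. I continue along the arc.

Converted, -0.11 m is -0.1467, -0.099 m is -0.132, -0.472 rad is -0.1502.

jog_arm(
  steps={"rx": [-0.0115,-0.0226,-0.0392,-0.0557,-0.0726,-0.0891,-0.106,-0.1273,-0.1502,-0.1502],"ry": [0,0,0,0,0,0,0,0,0,0],"rz": [0,0,0,0,0,0,0,0,0,0],"sx": [0,0,0.0013,0.0013,0.0013,0.0027,0.0027,0.004,0.004,0.004],"sy": [-0.016,-0.0333,-0.0493,-0.0667,-0.0827,-0.1,-0.116,-0.132,-0.1467,-0.1467],"sz": [-0.0067,-0.0093,-0.0113,-0.0113,-0.01,-0.0073,-0.0027,0.0027,0.0107,0.0107],"aperture": [0.035,0.035,0.035,0.035,0.035,0.035,0.035,0.035,0.035,0.035]},
)

```text
clock: 8.28
eef_pos: [0.5757, -0.0466, 0.2024]
tool_rot: [-0.02, 0.972, -0.234, 0.005]
ft_force: [0.3, 1.5, 0.5]
grip_width: 0.035
grasp_force: 0.4
```

```bash
python3 - <<'E'
from h import *
st()
im=eyes.camera("side")[90:240,210:370];im2=eyes.camera("top")[90:240,180:340]
cv2.imwrite("pics/up2.png",cv2.resize(np.hstack([im,im2])[:,:,::-1],None,fx=2.4,fy=2.4,interpolation=cv2.INTER_CUBIC))
arc([65,70,75,80,85,90,95,100],[67,71,76,81,86,91,96,101],B=(.58,-.106,.067))
E
```

```text
8.275 q [ 0.1591  0.4366  0.1212  1.3148 -0.4691  0.1312] p [ 0.5757 -0.0466  0.2024] F [0.3107 1.5162 0.4883] a 62.926432544540965 w 0.0350270195861384
65 67 [ 0.5755 -0.0585  0.2042] row [-0.0711 -0.0016  0.0027  0.0004 -0.0134  0.0034]
70 71 [ 0.5755 -0.0706  0.2081] row [-0.1409 -0.0016  0.0027  0.0009 -0.026   0.0054]
75 76 [ 0.5755 -0.083   0.2106] row [-0.2282 -0.0018  0.0026  0.0015 -0.0382  0.0087]
80 81 [ 0.5755 -0.0956  0.2121] row [-0.3154 -0.0019  0.0025  0.0021 -0.0501  0.0132]
85 86 [ 0.5755 -0.1083  0.2124] row [-0.4027 -0.002   0.0024  0.0026 -0.0615  0.0186]
90 91 [ 0.5755 -0.1209  0.2117] row [-0.49   -0.0021  0.0024  0.0032 -0.0724  0.025 ]
95 96 [ 0.5755 -0.1335  0.2098] row [-0.5772 -0.0022  0.0023  0.0038 -0.0827  0.0324]
100 101 [ 0.5755 -0.1458  0.2069] row [-0.6645 -0.0023  0.0022  0.0043 -0.0923  0.0406]
```

View pics/up2.png

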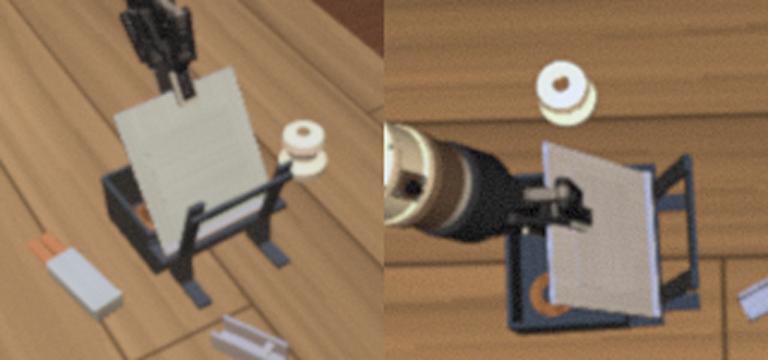

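The cover stands at about 60°, squarely between the bars. Its bead is at the trough, from (653,170) to (660,315) in the right half, and the bystanders are untouched. I continue over the top.

Converted, -0.092 m is -0.1227, -0.083 m is -0.1107, -0.664 rad is -0.2114.

jog_arm(
  steps={"rx": [-0.0226,-0.0449,-0.0726,-0.1003,-0.1283,-0.156,-0.1837,-0.2114,-0.2114],"ry": [0,0,0,0,0,0,0,0,0],"rz": [0,0,0,0,0,0,0,0,0],"sx": [0,0.0013,0.0013,0.0027,0.004,0.004,0.0053,0.0053,0.0053],"sy": [-0.0173,-0.0347,-0.0507,-0.0667,-0.082,-0.096,-0.1107,-0.1227,-0.1227],"sz": [0.004,0.0067,0.012,0.0173,0.0253,0.0333,0.0427,0.0533,0.0533],"aperture": [0.035,0.035,0.035,0.035,0.035,0.035,0.035,0.035,0.035]},
)

```text
clock: 9.5
eef_pos: [0.5753, -0.1468, 0.2052]
tool_rot: [-0.021, 0.995, 0.096, -0.005]
ft_force: [-0.6, -0.7, -0.0]
grip_width: 0.0349
grasp_force: 0.0
```

```bash
python3 - <<'E'
from h import *
st()
im=eyes.camera("side")[90:240,210:370];im2=eyes.camera("top")[90:240,180:340]
cv2.imwrite("pics/up3.png",cv2.resize(np.hstack([im,im2])[:,:,::-1],None,fx=2.4,fy=2.4,interpolation=cv2.INTER_CUBIC))
arc([105,110],[106,110],B=(.58,-.108,.067))
E
```

```text
9.5 q [-0.3393  0.5021  0.3048  1.452   0.1759 -0.3883] p [ 0.5753 -0.1468  0.2052] F [-0.605  -0.6863 -0.0352] a 101.01870970738953 w 0.034915199673227475
105 106 [ 0.5755 -0.1598  0.2029] row [-0.087  -0.0047  0.0015  0.0009 -0.0155  0.0007]
110 110 [ 0.5755 -0.1716  0.1981] row [-0.1568 -0.0047  0.0013  0.0014 -0.0279  0.0031]
```

View pics/up3.png

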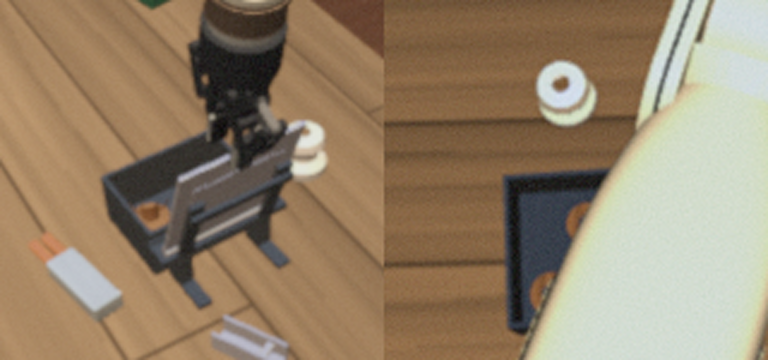

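The side view shows the cover past vertical, lying near the bars. I nudge it on and then withdraw along the plate.

Converted, -0.018 m is -0.024, -0.008 m is -0.0107, -0.13 rad is -0.0414.

jog_arm(
  steps={"rx": [-0.0277,-0.0414,-0.0414],"ry": [0,0,0],"rz": [0,0,0],"sx": [0,0.0013,0.0013],"sy": [-0.0107,-0.024,-0.024],"sz": [0,0.0013,0.0013],"aperture": [0.035,0.035,0.035]},
)

```text
clock: 9.98
eef_pos: [0.5758, -0.1624, 0.2027]
tool_rot: [-0.022, 0.987, 0.16, -0.005]
ft_force: [0.4, -0.5, -0.0]
grip_width: 0.035
grasp_force: 0.0
```

```bash
python3 -c "
from h import *
st()"
```

```text
9.975 q [-0.4185  0.5676  0.3783  1.5323  0.2859 -0.4851] p [ 0.5758 -0.1624  0.2027] F [ 0.4421 -0.4889 -0.0377] a 108.46487584799694 w 0.03498408090902787
```

jog_arm(
  steps={"rx": [0,0,0,0,0],"ry": [0,0,0,0,0],"rz": [0,0,0,0,0],"sx": [0,0,0,0,0],"sy": [0,0,0,0,0],"sz": [-0.0267,-0.0667,-0.12,-0.1733,-0.1733],"aperture": [0.035,0.035,0.035,0.035,0.035]},
)

```text
clock: 10.6
eef_pos: [0.5794, -0.2035, 0.3309]
tool_rot: [-0.023, 0.987, 0.158, -0.001]
ft_force: [-0.0, 0.4, -0.2]
grip_width: 0.0349
grasp_force: 0.0
```

```bash
python3 - <<'E'
from h import *
st()
im=eyes.camera("side")[90:240,210:370];im2=eyes.camera("top")[90:240,180:340]
cv2.imwrite("pics/end.png",cv2.resize(np.hstack([im,im2])[:,:,::-1],None,fx=2.4,fy=2.4,interpolation=cv2.INTER_CUBIC))
E
```

```text
10.6 q [-0.4736  0.6186  0.7956  1.9048  0.2775 -0.5429] p [ 0.5794 -0.2035  0.3309] F [-0.0472  0.3739 -0.1829] a 108.20827082660391 w 0.034897671259649855
```

View pics/end.png

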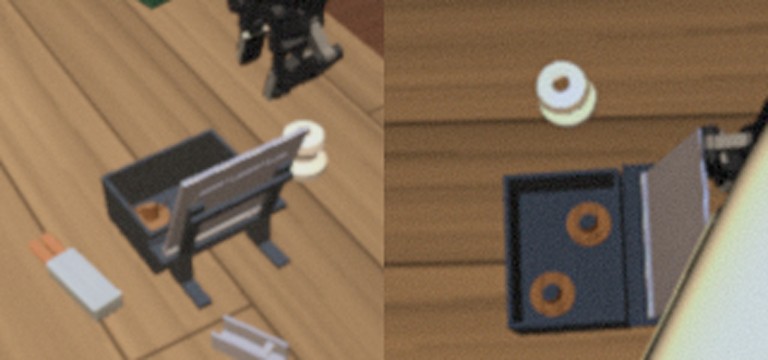

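The end view shows the cover standing in the easel, leaning on both bars, with the box open and the gripper clear. I check it by triangulating the corners (lip far corner: side (303,133), top (703,128) in the composite).

```bash
python3 - <<'E'
from h import *
s=lambda x,y:(210+x/2.4,90+y/2.4)
t=lambda x,y:(180+(x-384)/2.4,90+y/2.4)
O=np.array([.578,-.026,0])
L,e=tri(s(304,132),t(704,128));print("lip far",L,e,"behind box",(L-O)@r)
for q in((645,175),(650,315)):
    B=plane("top",t(*q),.066);print("bead",B,"behind",(B-O)@r,"side",(B-O)@[.999,.043,0])
# inner box centre check: rim outer corners
for q in((504,177),(510,331)): B=plane("top",t(*q),.07);print("box front",B,(B-O)@r)
order.job_done()
E
```

```text
lip far [ 0.654  -0.169   0.2154] 0.0048015451636156115 behind box 0.14611997147898673
bead [ 0.6531 -0.1059  0.066 ] behind 0.08304740852641097 side 0.07162958594115122
bead [ 0.507  -0.1094  0.066 ] behind 0.08023134292334404 side -0.07447350520256102
box front [0.6537 0.0399 0.07  ] -0.06254384599507391
box front [0.4935 0.0318 0.07  ] -0.06139521831421451
the job is handed in; nothing more can be done
```

The cover is standing in the easel rest, leaning on both bars and off the box, with the lip about 146 mm and the bead about 82 mm behind the box centre as measured from the cameras; the insulator, rods and clip look undisturbed, and I handed the job in at about 11 s.

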